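# Let the balls out of the lever dispenser and close its lid softly

### The job

Press the grey lever paddle of the counter dispenser all the way down with the fingertips, so that the linked lid over the chute's mouth lifts fully, and keep it down until all three wooden balls have rolled into the tin pail. Then ease the lever back up slowly, so that the lid comes down gently and shut without slamming, and take the hand away. Do not lift or shift the pail or the things around it, and do not touch the lid or the balls.

Things in the scene. Friction and masses are not known exactly. Their poses are not given: they have to be found in the camera images.
- dispenser: Fixed dispenser: clear acrylic chute 210 x 46 mm, open on top, walls 180 mm high, on a metal foot. Origin on the counter under the chute's middle; z up, -x to the mouth (95 mm out, lip 105 mm high, floor falls 10 degrees), +y is the lever side, nearer the robot. A grey gear housing (60 x 37 mm, top 180 mm high) on the +y side at the mouth end links lever and lid.
- lever_pad (a point): Centre of the top face of the grey lever paddle (36 mm along the dispenser's x, 38 across, 8 thick), in the dispenser's frame at about (47, 87, 166) mm at rest. Pivot at x -60, height 140 mm; the paddle swings down 44 mm to a stop (sideways under 5 mm), its free end sloping up 0.2 rad at rest, down 0.2 rad when pressed. Free space above; chute side 64 mm away.
- lever (a joint): Angle of the lever: 0 at rest (up), 0.4 rad pressed against its lower stop. A spring pushes it back up, about 2 N at the paddle at rest to about 5 N fully pressed; it snaps back if let go.
- lid (a joint): Angle of the steel flap lid (46 wide, 64 mm tall) hinged along the top of the chute's mouth: 0 shut (hanging over the mouth), 1.3 rad fully lifted. Geared to the lever: lid angle = 3.25 x lever angle. Closing faster than 2 rad/s is a slam: the paddle must never rise faster than 65 mm/s; 20 mm/s is gentle.
- lid_edge (a point): Middle of the lid's lower edge, which swings out and up.
- pail: Empty tin-plated pail, loose, standing below the chute's mouth: outer diameter 104 mm at the foot, 132 mm at the rim, 80 mm tall. Origin: centre of its underside; z up.
- ball1_center (a point): Centre of a turned wooden ball, 30 mm across, about 25 g, number 1 in the row behind the lid, counted from the mouth. It rolls out by itself once the lid is up; in the pail its centre is under 60 mm high.
- ball2_center (a point): Centre of a turned wooden ball, 30 mm across, about 25 g, number 2 in the row behind the lid, counted from the mouth. It rolls out by itself once the lid is up; in the pail its centre is under 60 mm high.
- ball3_center (a point): Centre of a turned wooden ball, 30 mm across, about 25 g, number 3 in the row behind the lid, counted from the mouth. It rolls out by itself once the lid is up; in the pail its centre is under 60 mm high.
- mold: Bystander: grey silicone cube mold, 100 x 100 x 30 mm, loose. Origin: centre of its underside.
- wooden_box: Bystander: hinged wooden box with closed brass latch, 74 x 104 x 52 mm, loose. Origin: centre of its underside.
- pipette_stand: Bystander: wooden stand with three glass pipettes, foot 60 x 90 mm, 145 mm tall, loose. Origin: centre of its underside.
Mind the look-alikes: they are no part of the job. Leave any yellow look-alike of the part that bears ball3_center alone.

How it is judged:
On the way, in this order (a step that is already met when the one before it is completed fails the run):
1. the fingers hold the lever down with the lid fully lifted (over 1.15 rad) and all three balls are in the pail (value of joint lid above 1.15 rad and contact force between the fingers and lever above 0.5 N and horizontal distance between each of ball1_center, ball2_center, ball3_center and pail below 0.06 m and height (world z) of each of ball1_center, ball2_center, ball3_center below 0.06 m), for 0.2 s.
2. the lid is shut again (value of joint lid below 0.05 rad), for 0.2 s.
At the end, for the whole second after the job is handed in: The lid is shut (under 0.05 rad) and the lever up (under 0.02 rad); all three balls are in the pail (centres within 60 mm of its axis and under 60 mm high); the pail stands upright within 30 mm of where it stood, the mold, wooden box and pipette stand within 20 mm of where they were (value of joint lid below 0.05 rad and value of joint lever below 0.02 rad and horizontal distance between each of ball1_center, ball2_center, ball3_center and pail below 0.06 m and height (world z) of each of ball1_center, ball2_center, ball3_center below 0.06 m and distance of each of mold, wooden_box, pipette_stand from where it was at the start of the episode below 0.02 m and distance of pail from where it was at the start of the episode below 0.03 m and angle between pail's own z axis and vertical below 0.1 rad); the robot touches nothing.
It fails at once if the lid closes faster than 2 rad/s (it slams) (velocity of joint lid below -2 rad/s).
It fails at once if the hand presses on the lid instead of the lever (contact force between the fingers and lid above 0.5 N).
It fails at once if the hand touches a ball (contact force between the fingers and ball1 above 0.5 N or contact force between the fingers and ball2 above 0.5 N or contact force between the fingers and ball3 above 0.5 N).
It fails at once if the pail is shifted, lifted or tipped (distance of pail from where it was at the start of the episode above 0.03 m or angle between pail's own z axis and vertical above 0.3 rad).
It fails at once if a bystander is shifted, lifted or tipped (distance of any of mold, wooden_box, pipette_stand from where it was at the start of the episode above 0.02 m or angle between any of mold, wooden_box, pipette_stand's own z axis and vertical above 0.3 rad).
It also fails if it takes over 40 s, if anything falls off the work surface, if the arm or the gripper's body presses on something with over 40 N, if the wrist force passes 120 N, or if a joint passes its speed limit or range.

### The arm

A 7-joint arm with a two-finger parallel gripper is mounted at the origin on the work surface. World frame = base frame: x ahead of the robot, y to its left, z up, the work surface at z = 0. Lengths are in m, angles in rad, forces in N, time in s.
With the tool pointing down it reaches from about 0.4 to 0.85 m from the base axis. Payload 10.4 kg.
Tool frame: the origin (TCP) lies midway between the tips of the shut fingers; the grasp point (between the pads) lies 19 mm behind it (r.grasp_offset is the distance from the TCP to the grasp point, in m); x points along the fingers, y is the direction in which the jaws open and shut, and the axes are right-handed (so a half turn about x gives the same grasp; the last joint's range is limited). The gripper opens to 87 mm and grips with 3 to 60 N. Pads are 19 mm wide; open, the fingers measure 117 mm over their backs; the gripper's body (75 mm by 190 mm) begins 51 mm behind the grasp point.
Start: joints at [1.077, 0.332, -0.065, 1.46, 0.022, 1.35, -0.088], TCP at [0.284, -0.557, 0.198] pointing down, gripper open.
Joint ranges: [-2.6, 2.6], [-0.5, 2.12], [-1.47, 1.34], [0.16, 2.42], [-1.27, 4.41], [0.06, 2.06], [-2.6, 2.6]. Speed limits (rad/s): [2.22, 2.22, 2.79, 2.79, 3.14, 3.14, 3.14].

### API

Orientations are given as a unit quaternion [x, y, z, w].
In Python, from bench import r, vision, close_job gives the robot as it stands. The module is installed in compiled form; this text tells all that it offers.
- The arm moves only by the shell command python3 -m pendant 'ROWS' [OPENING] [FORCE]. ROWS is text: rows parted by semicolons, each of 6 numbers parted by spaces: the shift along the tool's x, y, z in units of 0.25 m (1.0 is 0.25 m), then the turn, a rotation vector about the tool's x, y, z in units of 1.5 rad (1.0 is 1.5 rad). A call has 1 to 8 rows; each row is the pose to reach, as a shift and turn from the pose commanded when the call began, along the tool's axes at that moment; what a row does not reach only later rows make up. A row lasts 1/10 s, in which the tool goes at most 50 mm and 8.59 degrees, less where a joint would pass 70% of its speed; a pose out of reach is approached as far as the arm can. A call with a number of a shift or a turn outside -1 to 1 is refused whole. A call with a gripper value outside its range is refused whole. OPENING is the gripper command: -1 is shut, 1 is fully open, values between are in proportion, set as the call begins (- or left out, the last holds). The fingers move at their own pace and stop on an object; FORCE is the grip in N (left out, the last holds). Time passes only in rows, so rows that repeat a pose let the fingers close. It gives the time, the measured TCP pose, the force and the opening at its end, in the units of the state.
- r.read_state(): the state, without advancing time (a new reading comes with each control period).
- vision.camera(name): name is "scene" or "top"; returns (picture, depth): 480x640x3 uint8, blue, green, red; 480x640 float32, m along the optical axis (not along the pixel's ray), 0 where there is no reading.
- vision.get_calibration(name): a dict with "camera_matrix" (3x3 intrinsics, pixels), "rvec" (rotation vector, rad) and "tvec" (3), from world to camera coordinates, as OpenCV has them. Camera axes: x right, y down, z forward; pixel columns grow to the right and rows downward; lengths in m; the calibration is good to about 2 mm. A picture is of the moment at which its call begins. get_calibration takes no time and is no camera call.
- close_job(): hands the job in, once; it reports no verdict.
The state is a dict: "time": time; "joint_positions": joint angles; "joint_vel": joint speeds; "joint_torque": joint torques, N m; "ee_pos": TCP position; "eef_rot": TCP orientation; "ft_force": force on the tool from outside, world axes, zero at the start; "torque": the same for the moment, N m; "width": finger opening in m.
Only numpy, scipy, OpenCV 4.12 (cv2) and the standard library are available. Lean on these libraries where they do the work, as an engineer would, in place of code of your own. Each camera call takes 0.05 s, during which the arm holds its last target. There are 200 camera calls.

## Working session

There is one attempt and no reset: what is moved stays moved. The work goes in short steps, Python scripts to look and compute and a shell command to move; the robot and the scene stay as the last step left them, time stands still between calls to the robot, and variables do not carry over. Pictures are saved under pics/ and viewed, about 8 in all and at most 12, crops included, and the job is handed in when it is done.

```bash
mkdir -p pics; python3 - <<'E'
from bench import r,vision
import cv2,numpy as np
s=r.read_state(); print({k:np.round(v,3) for k,v in s.items()})
for n in("scene","top"):
    p,d=vision.camera(n); cv2.imwrite(f"pics/{n}0.png",p); np.save(f"{n}0.npy",d)
    c=vision.get_calibration(n); print(n,c)
E
```

```text
{'time': np.float64(0.0), 'joint_positions': array([ 1.077,  0.333, -0.065,  1.461,  0.022,  1.35 , -0.088]), 'joint_vel': array([-0.   ,  0.   , -0.001,  0.001,  0.001,  0.   ,  0.001]), 'joint_torque': array([ 1.0000e-03, -6.2326e+01,  2.5000e-02, -3.8989e+01, -6.1000e-02,
        4.0000e-02,  0.0000e+00]), 'ee_pos': array([ 0.283, -0.557,  0.198]), 'eef_rot': array([-0.687, -0.165,  0.688, -0.164]), 'ft_force': array([-0.386,  0.099, -0.207]), 'torque': array([ 0.058, -0.032, -0.051]), 'width': np.float64(0.087)}
scene {'camera_matrix': array([[550.92935441,   0.        , 320.20693249],
       [  0.        , 550.92935441, 247.28590464],
       [  0.        ,   0.        ,   1.        ]]), 'rvec': array([ 1.13535498,  2.2367458 , -1.09138864]), 'tvec': array([ 0.28114437, -0.2437937 ,  1.6336434 ])}
top {'camera_matrix': array([[531.56549235,   0.        , 315.00343905],
       [  0.        , 531.56549235, 242.02072163],
       [  0.        ,   0.        ,   1.        ]]), 'rvec': array([ 2.20656275, -1.97831748,  0.23545186]), 'tvec': array([0.01235862, 0.64160901, 1.0124989 ])}
```

View pics/scene0.png

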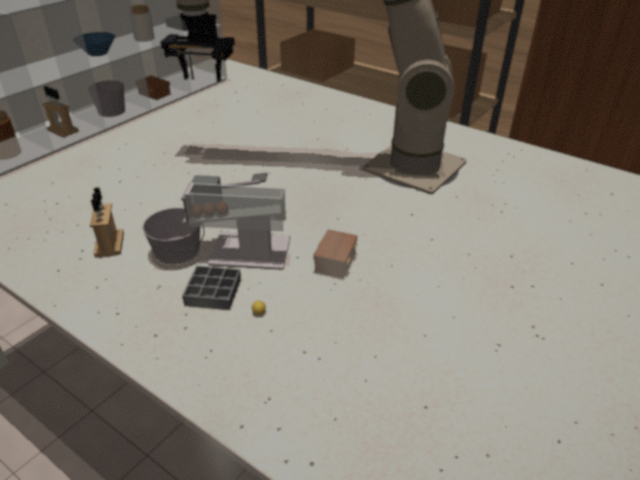

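View pics/top0.png

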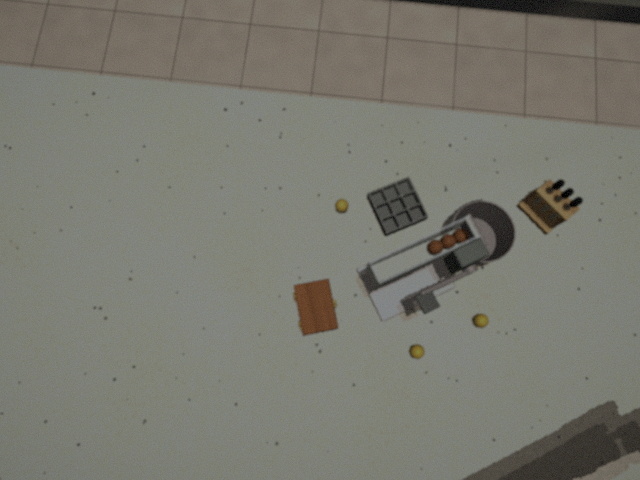

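The scene view shows the dispenser at about (240,220), the pail at (174,236), the mold at (213,287), the box at (336,252) and the pipette stand at (107,230). The top view shows the chute running from (365,280) to (475,225), with the wooden balls at (435–460,240) and yellow look-alike balls at (342,205), (417,351) and (481,320). The paddle looks to be at about (427,301). I'll check it in a close crop and measure it.

```bash
cat > h.py <<'E'
import numpy as np,cv2
from bench import vision
def cam(n):
    c=vision.get_calibration(n); return c["camera_matrix"],cv2.Rodrigues(c["rvec"])[0],np.array(c["tvec"]).reshape(3)
def dep(n,d,u,v):
    K,R,t=cam(n); z=d[v,u]; return R.T@(z*np.linalg.inv(K)@[u,v,1]-t)
def plane(n,u,v,h):
    K,R,t=cam(n); o=-R.T@t; w=R.T@np.linalg.inv(K)@[u,v,1]; return o+w*(h-o[2])/w[2]
def cloud(n,d):
    K,R,t=cam(n); v,u=np.mgrid[:480,:640]
    return ((np.stack([u,v,np.ones_like(u)],-1)@np.linalg.inv(K).T)*d[...,None]-t)@R
def proj(n,P):
    c=vision.get_calibration(n); return cv2.projectPoints(np.float64(P).reshape(-1,1,3),c["rvec"],c["tvec"],c["camera_matrix"],None)[0][:,0]
E
python3 - <<'E'
from h import *
a=cv2.imread("pics/top0.png")[190:340,340:530]; b=cv2.imread("pics/scene0.png")[160:280,130:310]
a=cv2.resize(a,(570,450),interpolation=3);b=cv2.resize(b,None,fx=3,fy=3,interpolation=3)
a=cv2.convertScaleAbs(a,alpha=1.6); cv2.imwrite("pics/c1.png",a); cv2.imwrite("pics/c2.png",cv2.convertScaleAbs(b,alpha=1.4))
d=np.load("top0.npy"); C=cloud("top",d)
for u,v in[(427,301),(420,303),(434,297),(410,306),(450,285),(460,262),(471,252),(390,300),(485,235),(427,285)]: print(u,v,C[v,u].round(3))
ds=np.load("scene0.npy"); S=cloud("scene",ds)
for u,v in[(260,178),(174,236),(240,184)]: print('s',u,v,S[v,u].round(3))
E
```

```text
427 301 [ 0.528 -0.135  0.166]
420 303 [ 0.523 -0.123  0.164]
434 297 [ 0.537 -0.148  0.161]
410 306 [ 0.536 -0.131  0.009]
450 285 [ 0.589 -0.212  0.013]
460 262 [ 0.604 -0.188  0.178]
471 252 [ 0.625 -0.207  0.178]
390 300 [ 0.544 -0.088  0.009]
485 235 [ 0.71  -0.285  0.004]
427 285 [ 0.584 -0.163  0.013]
s 260 178 [ 0.534 -0.13   0.164]
s 174 236 [ 0.667 -0.304  0.002]
s 240 184 [ 0.573 -0.155  0.158]
```

View pics/c1.png

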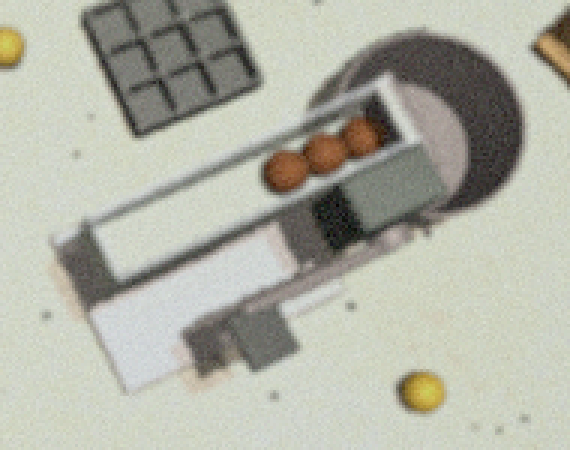

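View pics/c2.png

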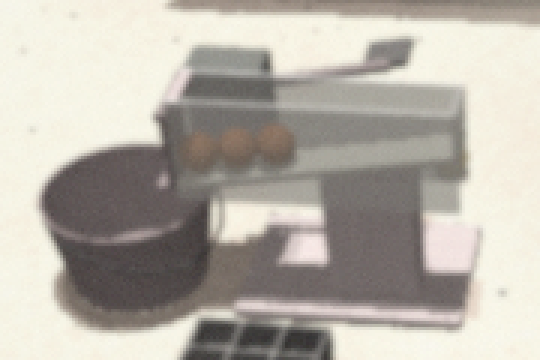

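The crops show one grey paddle: centre c1 (265,335), which is top-view pixel (428,302), with depth z = 0.166 as expected. Things it could be confused with:
- the dark shadow patch at (410,306), z = 0.009, on the counter
- the housing lid at (471,252), z = 0.178
- the white foot plate at (390,300)

The paddle at (428,302) is the right one. Next I'll fit the dispenser frame and work out the move.

```bash
cat >> h.py <<'E'
from scipy.spatial.transform import Rotation as Ro
from bench import r
def plan(P,down_yaw_y=None):
    s=r.read_state(); R0=Ro.from_quat(s["eef_rot"]); p=s["ee_pos"]
    print("t",round(float(s["time"]),2),"pos",p.round(4),"F",s["ft_force"].round(1),"w",round(float(s["width"]),3)); print("axes\n",R0.as_matrix().round(3))
    sh=R0.inv().apply(np.array(P)-p)/0.25
    tu=np.zeros(3)
    if down_yaw_y is not None:
        for sg in(1,-1):
            x=np.array([0,0,-1.]);y=sg*np.array([*down_yaw_y,0]);M=np.column_stack([x,y,np.cross(x,y)])
            print("turn",((R0.inv()*Ro.from_matrix(M)).as_rotvec()/1.5).round(3))
    print("shift",sh.round(3))
E
python3 - <<'E'
from h import *
d=np.load("top0.npy"); C=cloud("top",d); v,u=np.mgrid[:480,:640]
m=(abs(C[...,2]-.166)<.008)&(np.hypot(u-428,v-302)<18)
Q=C[m]; print("paddle",m.sum(),Q.mean(0).round(4),cv2.minAreaRect(np.float32(Q[:,:2]*1000)))
ds=np.load("scene0.npy"); S=cloud("scene",ds)
m=(abs(S[...,2]-.166)<.008)&(np.hypot(u-262,v-177)<10)
print("scene paddle",m.sum(),S[m].mean(0).round(4))
# chute wall ends (c1 px, rim z .18): far wall (55,240)->(385,78); near wall (100,300)->(420,140)
w=lambda a,b:plane("top",340+a/3,190+b/3,.18)[:2]
A,B=w(55,240),w(385,78);D,E=w(95,303),w(418,142)
print(A,B,D,E,[np.linalg.norm(x) for x in(B-A,E-D,A-D,B-E)])
ex=-(B-A+E-D);ex/=np.linalg.norm(ex);ey=np.array([-ex[1],ex[0]])
o=(A+B+D+E)/4; print("ex",ex,"origin",o,"pred paddle",o+.047*ex+.087*ey,"pivot",o-.06*ex+.087*ey)
P=o+.047*ex+.087*ey
plan([P[0],P[1],.215],ex)
E
```

```text
paddle 426 [ 0.5292 -0.1363  0.1641] ((531.5074462890625, -140.64447021484375), (40.33158874511719, 46.89786911010742), 32.40971374511719)
scene paddle 142 [ 0.5328 -0.1307  0.1643]
[ 0.56833219 -0.00411217] [ 0.69254906 -0.19900342] [ 0.53268152 -0.03146005] [ 0.65375166 -0.22097255] [np.float64(0.2311112894234079), np.float64(0.2248843367521409), np.float64(0.04493191179879145), np.float64(0.044585661355369184)]
ex [-0.53791536  0.84299885] origin [ 0.61182861 -0.11388705] pred paddle [ 0.51320569 -0.12106474] pivot [ 0.57076263 -0.21126561]
t 0.1 pos [ 0.2833 -0.5567  0.1977] F [0.1 0.  0.2] w 0.087
axes
 [[-0.001  0.454 -0.891]
 [ 0.001 -0.891 -0.454]
 [-1.    -0.001  0.   ]]
turn [2.03e+00 1.00e-03 0.00e+00]
turn [-0.065 -0.     0.001]
shift [-0.068 -1.136 -1.61 ]
```

The depth measurements from the two views agree: paddle centre about (0.530, -0.134, 0.165). The rim-pixel fit agrees on direction but is about 20 mm off in position and gives a wall length of 0.23 instead of 0.21, so I'm using the depth. The tool's y axis (jaw) will lie along the lever, with the fingers shut, so the gripper body stays clear of the chute.

```bash
python3 -m pendant '-0.06 -0.08 -0.12 -0.03 0 0;-0.13 -0.18 -0.28 -0.065 0 0;-0.13 -0.28 -0.44 -0.065 0 0;-0.13 -0.38 -0.60 -0.065 0 0;-0.13 -0.48 -0.74 -0.065 0 0;-0.13 -0.53 -0.82 -0.065 0 0;-0.13 -0.53 -0.82 -0.065 0 0' -1 20
python3 - <<'E'
from h import *
plan([.530,-.134,.215],[-.538,.843])
E
```

```text
time: 0.8
ee_pos: [0.4085, -0.3421, 0.231]
eef_rot: [0.678, 0.201, -0.678, 0.2]
ft_force: [0.6, 0.7, 0.3]
width: 0.0389
t 0.8 pos [ 0.4085 -0.3421  0.231 ] F [0.6 0.7 0.3] w 0.039
axes
 [[ 0.001  0.543 -0.839]
 [ 0.001 -0.839 -0.543]
 [-1.    -0.    -0.001]]
turn [-2.09e+00 -0.00e+00 -1.00e-03]
turn [ 0.004 -0.001  0.   ]
shift [ 0.065 -0.434 -0.86 ]
```

```bash
python3 -m pendant '0 -0.08 -0.15 0 0 0;0 -0.16 -0.31 0 0 0;0 -0.24 -0.48 0 0 0;0 -0.32 -0.64 0 0 0;0 -0.40 -0.78 0 0 0;0 -0.434 -0.86 0 0 0;0 -0.434 -0.86 0 0 0;0 -0.434 -0.86 0 0 0'
python3 - <<'E'
from h import *
plan([.530,-.134,.215],[-.538,.843])
out=[]
for n in("top","scene"):
    p,d=vision.camera(n); u,v=proj(n,[.53,-.134,.166])[0].astype(int); print(n,u,v)
    a=p[max(0,v-60):v+60,u-70:u+70]; out.append(cv2.resize(cv2.convertScaleAbs(a,alpha=1.5),(400,343),interpolation=3))
cv2.imwrite("pics/c3.png",np.hstack(out))
E
```

```text
time: 1.6
ee_pos: [0.5286, -0.1398, 0.2305]
eef_rot: [-0.678, -0.198, 0.679, -0.198]
ft_force: [0.0, 0.0, -0.1]
width: 0.0003
t 1.6 pos [ 0.5286 -0.1398  0.2305] F [ 0.   0.  -0.1] w 0.0
axes
 [[-0.001  0.538 -0.843]
 [-0.    -0.843 -0.538]
 [-1.    -0.     0.001]]
turn [ 2.094e+00  0.000e+00 -1.000e-03]
turn [-0.     0.001  0.   ]
shift [ 0.062 -0.016 -0.017]
top 426 299
scene 259 176
```

View pics/c3.png

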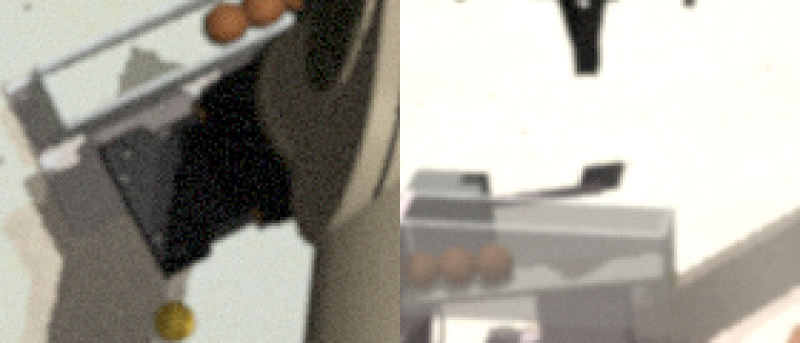

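Left crop: the gripper is over the paddle, with the chute side clear. Right crop: the shut fingertips at crop (186,73) are above the paddle at (205,177). I'll refine the paddle centre from the corner centres in both views.

```bash
python3 - <<'E'
from h import *
for n,u,v in(("top",428.3,301.7),("scene",259.3,177.7)): print(n,plane(n,u,v,.166))
print(proj("scene",[.5286,-.1398,.2305]))
d=np.load("top0.npy"); C=cloud("top",d); V,U=np.mgrid[:480,:640]
m=(abs(C[...,2]-.166)<.012)&(np.hypot(U-428,V-302)<22); Q=C[m]
ex=np.array([-.538,.843]);ey=np.array([-.843,-.538]); L=(Q[:,:2]-[.53,-.134])
a,b=L@ex,L@ey; print("x",np.percentile(a,[1,10,50,90,99]).round(3),"y",np.percentile(b,[1,10,50,90,99]).round(3))
k=b>-.005; print("paddle only x",np.percentile(a[k],[1,50,99]).round(3),"z fit",np.polyfit(a[k],Q[k,2],1))
E
```

```text
top [ 0.52650674 -0.13707858  0.166     ]
scene [ 0.53580015 -0.1297041   0.166     ]
[[256.16218764 149.66123066]]
x [-0.038 -0.022 -0.003  0.014  0.017] y [-0.018 -0.014  0.     0.018  0.022]
paddle only x [-0.018 -0.     0.017] z fit [0.16796536 0.16433837]
```

```bash
python3 -m pendant '0.05 -0.016 -0.012 0 0 0;0.10 -0.016 -0.012 0 0 0;0.15 -0.016 -0.012 0 0 0;0.19 -0.016 -0.012 0 0 0;0.22 -0.016 -0.012 0 0 0;0.22 -0.016 -0.012 0 0 0'
python3 -m pendant '0.02 0 0 0 0 0;0.05 0 0 0 0 0;0.08 0 0 0 0 0;0.11 0 0 0 0 0;0.11 0 0 0 0 0'
```

```text
time: 2.3
ee_pos: [0.5287, -0.1338, 0.1746]
eef_rot: [-0.678, -0.199, 0.679, -0.198]
ft_force: [-0.7, 0.3, -1.1]
width: 0.0006
time: 2.8
ee_pos: [0.5286, -0.1337, 0.1471]
eef_rot: [-0.678, -0.199, 0.679, -0.198]
ft_force: [-0.2, -0.1, 0.0]
width: 0.0004
```

The tip is at z = 0.147 with no force reading, so I'll look before pressing on.

```bash
python3 - <<'E'
from h import *
plan([.530,-.134,.125])
p,d=vision.camera("scene"); a=p[150:250,170:310]; cv2.imwrite("pics/c4.png",cv2.resize(cv2.convertScaleAbs(a,alpha=1.5),None,fx=5,fy=5,interpolation=3))
E
```

```text
t 2.8 pos [ 0.5286 -0.1337  0.1471] F [-0.2 -0.1  0. ] w 0.0
axes
 [[-0.002  0.538 -0.843]
 [ 0.    -0.843 -0.538]
 [-1.    -0.001  0.001]]
shift [ 0.088  0.004 -0.004]
```

View pics/c4.png

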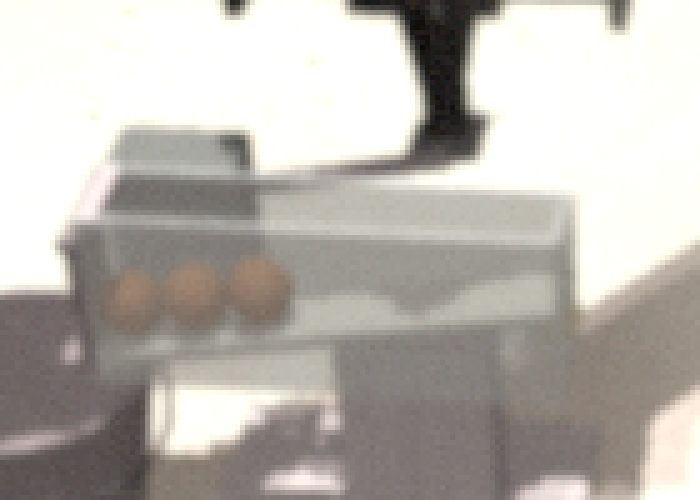

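The fingertips are on the paddle at about (450,145) and the lever is partly down (its slope is smaller). The force reading is noisy at this level, so I'll press further.

```bash
python3 -m pendant '0.02 0 0 0 0 0;0.04 0 0 0 0 0;0.06 0 0 0 0 0;0.08 0 0 0 0 0;0.08 0 0 0 0 0'
python3 - <<'E'
from h import *
plan([.530,-.134,.125])
p,d=vision.camera("scene"); a=p[150:270,130:310]; cv2.imwrite("pics/c5.png",cv2.resize(cv2.convertScaleAbs(a,alpha=1.5),None,fx=4,fy=4,interpolation=3))
E
```

```text
time: 3.35
ee_pos: [0.529, -0.1337, 0.1277]
eef_rot: [-0.679, -0.198, 0.679, -0.198]
ft_force: [-0.0, 0.1, 0.3]
width: 0.0004
t 3.35 pos [ 0.529  -0.1337  0.1277] F [-0.   0.1  0.3] w 0.0
axes
 [[-0.001  0.538 -0.843]
 [ 0.    -0.843 -0.538]
 [-1.    -0.001  0.001]]
shift [ 0.011  0.003 -0.003]
```

View pics/c5.png

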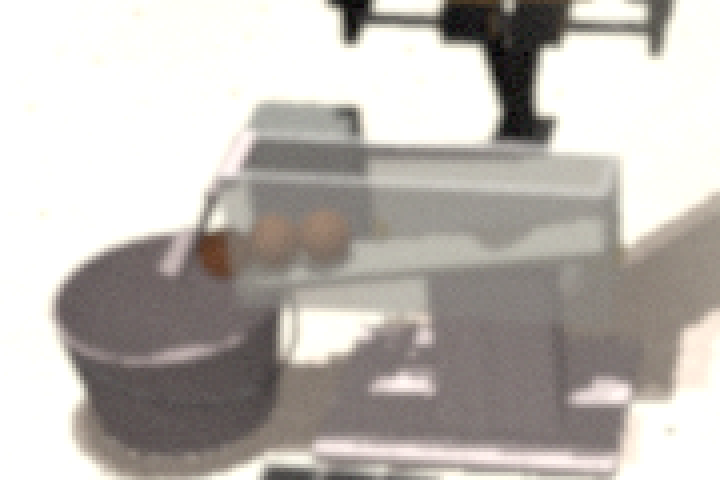

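The lid is partly lifted (edge at crop (175,270)) and the first ball is starting out at (215,255). I'll press down to the stop.

```bash
python3 -m pendant '0.008 0 0 0 0 0;0.016 0 0 0 0 0;0.02 0 0 0 0 0'; python3 -m pendant '0.008 0 0 0 0 0;0.012 0 0 0 0 0;0.012 0 0 0 0 0'
```

```text
time: 3.7
ee_pos: [0.5292, -0.1338, 0.1234]
eef_rot: [-0.679, -0.198, 0.679, -0.198]
ft_force: [-1.8, 1.4, 2.9]
width: 0.0006
time: 4.0
ee_pos: [0.5293, -0.1337, 0.1204]
eef_rot: [0.679, 0.198, -0.679, 0.198]
ft_force: [-0.9, 0.5, 2.9]
width: 0.0001
```

```bash
python3 -m pendant '0.006 0 0 0 0 0;0.012 0 0 0 0 0;0.012 0 0 0 0 0'; python3 - <<'E'
from h import *
plan([.530,-.134,.12])
p,d=vision.camera("scene"); a=p[150:270,130:310]; cv2.imwrite("pics/c6.png",cv2.resize(cv2.convertScaleAbs(a,alpha=1.5),None,fx=4,fy=4,interpolation=3))
E
```

```text
time: 4.3
ee_pos: [0.5294, -0.1337, 0.1173]
eef_rot: [0.679, 0.198, -0.679, 0.198]
ft_force: [-1.1, 1.6, 3.9]
width: 0.0002
t 4.3 pos [ 0.5294 -0.1337  0.1173] F [-1.1  1.6  3.9] w 0.0
axes
 [[ 0.     0.538 -0.843]
 [ 0.    -0.843 -0.538]
 [-1.     0.    -0.   ]]
shift [-0.011  0.002 -0.001]
```

View pics/c6.png

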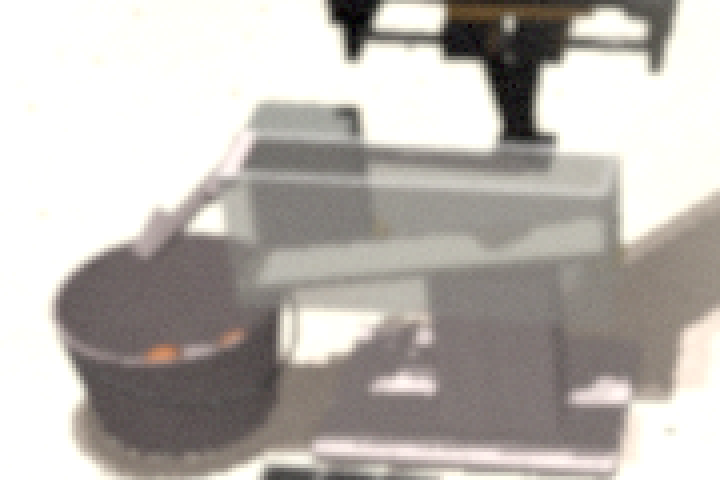

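All three balls have left the chute, and two show in the pail at (160,353) and (232,337). The lid isn't quite at its stop (edge at (150,235)) and the force is still at spring level, so I'll keep pressing.

```bash
python3 -m pendant '0.006 0 0 0 0 0;0.012 0 0 0 0 0;0.012 0 0 0 0 0'; python3 -m pendant '0.006 0 0 0 0 0;0.012 0 0 0 0 0;0.012 0 0 0 0 0'
```

```text
time: 4.65
ee_pos: [0.5294, -0.1338, 0.1143]
eef_rot: [0.679, 0.198, -0.679, 0.198]
ft_force: [-0.6, 1.1, 3.5]
width: 0.0005
time: 4.95
ee_pos: [0.5294, -0.1339, 0.1113]
eef_rot: [0.679, 0.198, -0.679, 0.198]
ft_force: [-0.7, 1.8, 3.8]
width: 0.0003
```

```bash
python3 - <<'E'
from h import *
p,d=vision.camera("scene"); S=cloud("scene",d); a=p[150:270,130:310]; cv2.imwrite("pics/c7.png",cv2.resize(cv2.convertScaleAbs(a,alpha=1.5),None,fx=4,fy=4,interpolation=3))
o=np.array([.53,-.134]);ex=np.array([-.538,.843]);ey=np.array([-.843,-.538])
L=S[...,:2]-o; a=L@ex+.047;b=L@ey+.087;z=S[...,2]
V,U=np.mgrid[:480,:640]
def rep(n,m): 
    if m.sum(): print(n,m.sum(),"x",np.percentile(a[m],[2,50,98]).round(3),"y",np.percentile(b[m],[2,50,98]).round(3),"z",np.percentile(z[m],[2,50,98]).round(3))
valid=d>0
rep("housing top",valid&(abs(z-.18)<.005)&(a<-.02)&(a>-.13)&(b>.0)&(b<.08))
rep("gripper body left end",valid&(z>.182)&(z<.25)&(a<-.02)&(a>-.09)&(b>.04)&(b<.14))
rep("paddle",valid&(z>.08)&(z<.16)&(a>.03)&(a<.09)&(b>.06)&(b<.11))
m=valid&(U>155)&(U<192)&(V>185)&(V<215)&(z>.1)&(a<-.08); rep("lid",m)
E
```

```text
housing top 324 x [-0.095 -0.066 -0.028] y [0.005 0.034 0.06 ] z [0.175 0.179 0.181]
gripper body left end 370 x [-0.047 -0.033 -0.021] y [0.046 0.063 0.118] z [0.207 0.246 0.249]
paddle 60 x [0.037 0.05  0.062] y [0.071 0.077 0.106] z [0.13  0.152 0.16 ]
lid 423 x [-0.158 -0.112 -0.086] y [-0.022 -0.014  0.026] z [0.129 0.151 0.18 ]
```

View pics/c7.png

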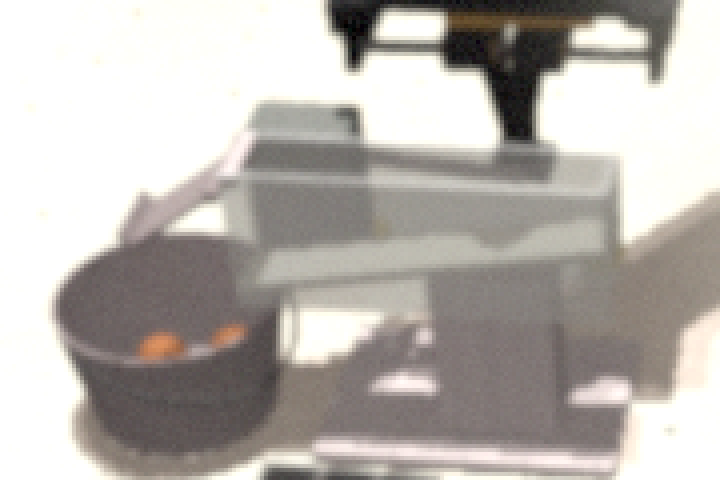

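The gripper body's lowest point is at z = 0.207, 27 mm above the housing. The lid is higher (edge at crop (130,225)), roughly 1 rad, and the balls are in the pail at (160,345) and (230,337). I'll press on to the stop.

```bash
python3 -m pendant '0.006 0 0 0 0 0;0.012 0 0 0 0 0;0.012 0 0 0 0 0'; python3 -m pendant '0.006 0 0 0 0 0;0.012 0 0 0 0 0;0.012 0 0 0 0 0'
```

```text
time: 5.3
ee_pos: [0.5295, -0.134, 0.1084]
eef_rot: [0.679, 0.198, -0.679, 0.198]
ft_force: [1.2, 0.0, 5.1]
width: 0.0005
time: 5.6
ee_pos: [0.5296, -0.1341, 0.1054]
eef_rot: [0.679, 0.198, -0.679, 0.198]
ft_force: [2.1, -2.4, 5.8]
width: 0.0008
```

```bash
python3 -m pendant '0.006 0 0 0 0 0;0.012 0 0 0 0 0;0.012 0 0 0 0 0'; python3 -m pendant '0 0 0 0 0 0;0 0 0 0 0 0'; python3 - <<'E'
from h import *
p,d=vision.camera("scene"); S=cloud("scene",d); a=p[150:270,130:310]; cv2.imwrite("pics/c8.png",cv2.resize(cv2.convertScaleAbs(a,alpha=1.5),None,fx=4,fy=4,interpolation=3))
o=np.array([.53,-.134]);ex=np.array([-.538,.843]);ey=np.array([-.843,-.538])
L=S[...,:2]-o; a=L@ex+.047;b=L@ey+.087;z=S[...,2]; V,U=np.mgrid[:480,:640]
m=(d>0)&(U>150)&(U<185)&(V>180)&(V<215)&(z>.1)&(a<-.105)&(abs(b)<.03)
f=np.polyfit(a[m],z[m],1); print("lid",m.sum(),"slope angle from hanging",np.pi/2-np.arctan(f[0]),"edge",a[m].min(),z[m].min())
E
```

```text
time: 5.9
ee_pos: [0.5296, -0.1343, 0.1026]
eef_rot: [0.679, 0.198, -0.679, 0.198]
ft_force: [1.5, -1.4, 5.3]
width: 0.0001
time: 6.1
ee_pos: [0.5296, -0.1343, 0.1028]
eef_rot: [0.679, 0.198, -0.679, 0.198]
ft_force: [0.8, -2.6, 5.0]
width: 0.0004
lid 308 slope angle from hanging 1.3003306346685795 edge -0.16720374223776518 0.14399445403636668
```

View pics/c8.png

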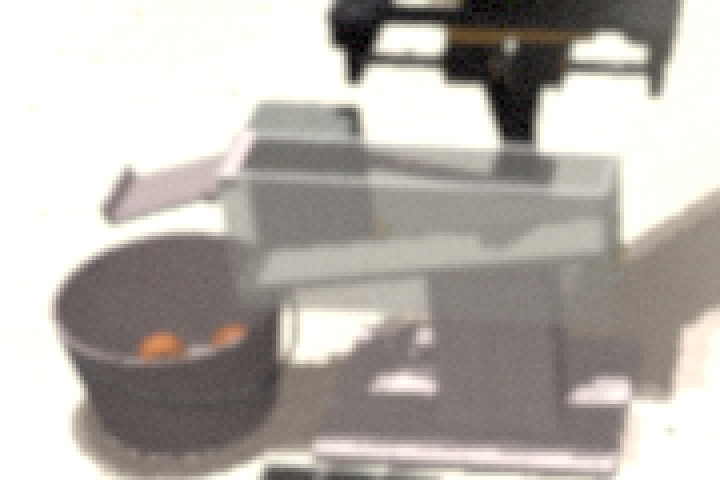

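The lid is nearly horizontal (edge at (118,195), slope fit 1.3 rad) and the balls are settled in the pail. I'll press a little more to make sure the lever is against its stop.

```bash
python3 -m pendant '0.006 0 0 0 0 0;0.012 0 0 0 0 0;0.012 0 0 0 0 0'; python3 -m pendant '0.006 0 0 0 0 0;0.012 0 0 0 0 0;0.012 0 0 0 0 0'
```

```text
time: 6.45
ee_pos: [0.5297, -0.1343, 0.1001]
eef_rot: [0.679, 0.198, -0.679, 0.198]
ft_force: [-0.1, -1.2, 8.4]
width: 0.0005
time: 6.75
ee_pos: [0.53, -0.1344, 0.0994]
eef_rot: [0.679, 0.197, -0.678, 0.199]
ft_force: [-9.1, 0.5, 30.0]
width: 0.0007
```

The force jumped to 30 N, so the lever is against its stop. I'll back off 2 mm, hold, and check the balls from the top camera.

```bash
python3 -m pendant '-0.008 0 0 0 0 0;-0.008 0 0 0 0 0;-0.008 0 0 0 0 0;-0.008 0 0 0 0 0'; python3 - <<'E'
from h import *
o=[]
for n,(x,y) in(("top",(430,180)),("scene",(130,170))):
    p,d=vision.camera(n); S=cloud(n,d)
    h=cv2.cvtColor(p,cv2.COLOR_BGR2HSV); m=cv2.inRange(h,(3,110,50),(17,255,255))
    k,lab,st,ce=cv2.connectedComponentsWithStats(m)
    for i in range(1,k):
        q=lab==i
        if 12<st[i,4]<600 and x<ce[i][0]<x+100 and y<ce[i][1]<y+100: print(n,ce[i].round(0),st[i,4],np.median(S[q],0).round(3))
    o.append(cv2.resize(cv2.convertScaleAbs(p[y:y+100,x:x+100],alpha=1.5),(400,400),interpolation=3))
cv2.imwrite("pics/c9.png",np.hstack(o)); plan([.53,-.134,.17])
E
```

```text
time: 7.15
ee_pos: [0.5298, -0.1343, 0.0998]
eef_rot: [0.679, 0.198, -0.678, 0.199]
ft_force: [-2.8, -1.6, 15.5]
width: 0.0008
top [528. 204.] 26 [ 0.785 -0.374  0.013]
scene [187. 233.] 14 [ 0.664 -0.255  0.032]
scene [170. 236.] 44 [ 0.696 -0.28   0.03 ]
t 7.25 pos [ 0.5298 -0.1343  0.0999] F [-2.6 -1.8 15. ] w 0.001
axes
 [[ 0.001  0.538 -0.843]
 [-0.001 -0.843 -0.538]
 [-1.     0.002 -0.001]]
shift [-0.281 -0.    -0.002]
```

View pics/c9.png

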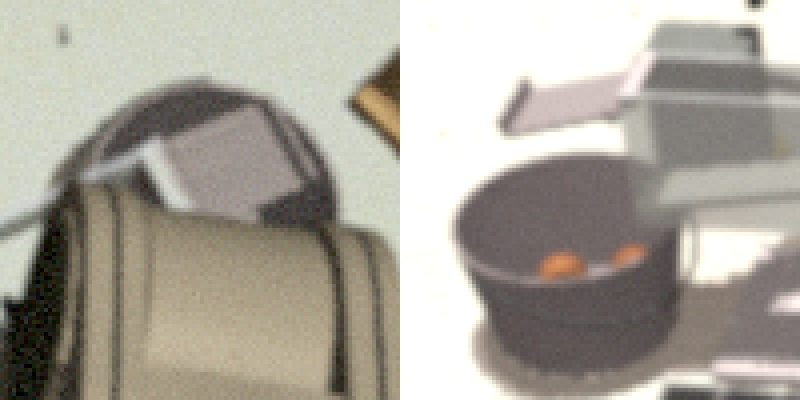

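The lid is fully up. Two balls show in the pail at z ≈ 0.03, and the third must be behind the near wall, since the chute and counter are clear. I've held for well over 0.2 s. Now I'll ease up at 20 mm/s.

```bash
python3 -m pendant '-0.004 0 0 0 0 0;-0.012 0 0 0 0 0;-0.02 0 0 0 0 0;-0.028 0 0 0 0 0;-0.036 0 0 0 0 0;-0.044 0 0 0 0 0;-0.052 0 0 0 0 0;-0.060 0 0 0 0 0'
python3 -m pendant '-0.008 0 0 0 0 0;-0.016 0 0 0 0 0;-0.024 0 0 0 0 0;-0.032 0 0 0 0 0;-0.04 0 0 0 0 0;-0.048 0 0 0 0 0;-0.056 0 0 0 0 0;-0.064 0 0 0 0 0'
python3 -m pendant '-0.008 0 0 0 0 0;-0.016 0 0 0 0 0;-0.024 0 0 0 0 0;-0.032 0 0 0 0 0;-0.04 0 0 0 0 0;-0.048 0 0 0 0 0;-0.056 0 0 0 0 0;-0.064 0 0 0 0 0'
python3 -m pendant '-0.008 0 0 0 0 0;-0.016 0 0 0 0 0;-0.024 0 0 0 0 0;-0.032 0 0 0 0 0;-0.04 0 0 0 0 0;-0.048 0 0 0 0 0;-0.056 0 0 0 0 0;-0.064 0 0 0 0 0'
python3 -m pendant '-0.008 0 0 0 0 0;-0.016 0 0 0 0 0;-0.024 0 0 0 0 0;-0.032 0 0 0 0 0;-0.04 0 0 0 0 0;-0.048 0 0 0 0 0;-0.056 0 0 0 0 0;-0.064 0 0 0 0 0'
```

```text
time: 8.05
ee_pos: [0.529, -0.1334, 0.1134]
eef_rot: [-0.679, -0.199, 0.679, -0.198]
ft_force: [-0.5, 1.2, 3.3]
width: 0.0002
time: 8.85
ee_pos: [0.5295, -0.1343, 0.1297]
eef_rot: [0.679, 0.198, -0.679, 0.198]
ft_force: [0.9, -0.5, 1.5]
width: 0.0001
time: 9.65
ee_pos: [0.5291, -0.1336, 0.1454]
eef_rot: [-0.679, -0.198, 0.679, -0.198]
ft_force: [-0.3, -0.2, -0.1]
width: 0.0004
time: 10.45
ee_pos: [0.5293, -0.1338, 0.1616]
eef_rot: [0.679, 0.198, -0.679, 0.198]
ft_force: [0.1, 0.1, 0.3]
width: -0.0
time: 11.25
ee_pos: [0.5293, -0.1338, 0.1776]
eef_rot: [0.679, 0.198, -0.679, 0.198]
ft_force: [1.4, 0.9, 0.0]
width: 0.0001
```

```bash
python3 -m pendant '-0.04 0 0 0 0 0;-0.12 0 0 0 0 0;-0.20 0 0 0 0 0;-0.24 0.05 0.08 0 0 0;-0.24 0.13 0.24 0 0 0;-0.24 0.21 0.40 0 0 0;-0.24 0.29 0.56 0 0 0;-0.24 0.36 0.70 0 0 0'
python3 -m pendant '0 0.08 0.14 0 0 0;0 0.16 0.3 0 0 0;0 0.24 0.44 0 0 0;0 0.3 0.56 0 0 0;0 0.36 0.66 0 0 0;0 0.36 0.66 0 0 0;0 0.36 0.66 0 0 0;0 0.36 0.66 0 0 0'
python3 - <<'E'
from h import *
o=[]
for n,(x,y) in(("top",(390,180)),("scene",(130,160))):
    p,d=vision.camera(n); S=cloud(n,d)
    h=cv2.cvtColor(p,cv2.COLOR_BGR2HSV); m=cv2.inRange(h,(3,110,50),(17,255,255))
    k,lab,st,ce=cv2.connectedComponentsWithStats(m)
    for i in range(1,k):
        q=lab==i
        if 12<st[i,4]<600 and x<ce[i][0]<x+130 and y<ce[i][1]<y+130: print(n,ce[i].round(0),st[i,4],np.median(S[q],0).round(3))
    d0=np.load(n+"0.npy"); V,U=np.mgrid[:480,:640]
    if n=="top":
        m=(abs(S[...,2]-.166)<.008)&(np.hypot(U-428,V-302)<18); print("paddle now",m.sum(),S[m].mean(0).round(4))
    o.append(cv2.resize(cv2.convertScaleAbs(p[y:y+130,x:x+130],alpha=1.5),(400,400),interpolation=3))
    p0=cv2.imread(f"pics/{n}0.png"); df=cv2.absdiff(p0,p).max(2)>45
    for nm,(u,v) in dict(top=dict(mold=(397,207),box=(316,307),stand=(548,206),pail=(495,230)),scene=dict(mold=(213,287),box=(336,252),stand=(107,230),pail=(174,236)))[n].items(): print(n,nm,"changed px",df[v-35:v+35,u-35:u+35].sum())
cv2.imwrite("pics/c10.png",np.hstack(o)); plan([.53,-.134,.17])
E
```

```text
time: 12.05
ee_pos: [0.4288, -0.3058, 0.2384]
eef_rot: [0.679, 0.198, -0.679, 0.198]
ft_force: [0.7, 0.2, -0.3]
width: 0.0003
time: 12.85
ee_pos: [0.3406, -0.4676, 0.2379]
eef_rot: [0.679, 0.199, -0.678, 0.199]
ft_force: [-0.2, 0.8, 0.4]
width: 0.0001
top [476. 220.] 19 [ 0.734 -0.256  0.03 ]
top [488. 240.] 60 [ 0.691 -0.284  0.03 ]
paddle now 433 [ 0.5295 -0.1365  0.1642]
top mold changed px 1
top box changed px 0
top stand changed px 0
top pail changed px 110
scene [187. 233.] 14 [ 0.663 -0.255  0.032]
scene [170. 236.] 46 [ 0.695 -0.279  0.031]
scene mold changed px 0
scene box changed px 0
scene stand changed px 0
scene pail changed px 46
t 12.95 pos [ 0.3406 -0.4675  0.2378] F [-0.2 -0.1  0.1] w 0.001
axes
 [[ 0.001  0.54  -0.842]
 [-0.    -0.842 -0.54 ]
 [-1.     0.    -0.   ]]
shift [ 0.272 -0.714 -1.358]
```

View pics/c10.png

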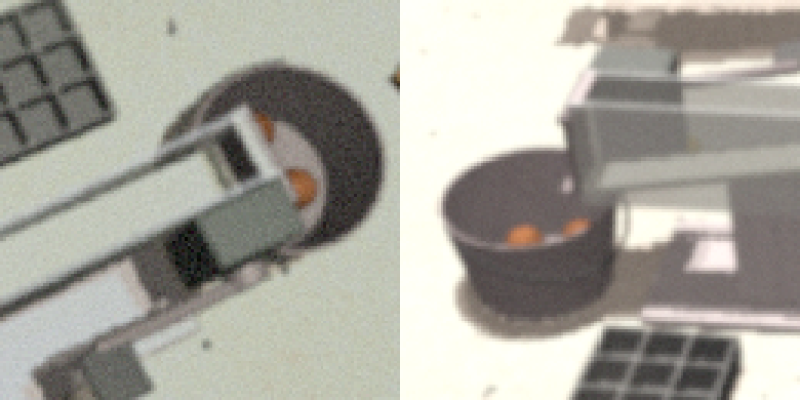

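The two views together show three separate balls in the pail, all at z ≈ 0.03: (0.734,-0.256), (0.69,-0.28) and (0.663,-0.255). The lid hangs shut, the paddle is back at its rest height of 0.164, the bystanders haven't moved and the hand is clear.

```bash
python3 -c "from bench import close_job; print(close_job())"
```

```text
the job is handed in; nothing more can be done
None
```

I pressed the lever to its stop with the shut fingertips and held it until all three balls were in the pail. Then I eased it up at about 20 mm/s, took the hand away, and handed the job in at about 13 s. No verdict was reported.

**Last checks:**
- **Balls:** all three are in the pail at z ≈ 0.03 m. I confirmed the third only after letting go, because it was hidden during the hold.
- **Lid and lever:** the lid hangs shut. The paddle is back at its rest height (0.1642 m, against 0.1641 m at the start).
- **Surroundings:** the mold, box and pipette stand show no change between the before and after pictures. The pail region changed by 110 pixels in the top view and 46 in the scene view. I put that down to the balls now in it; I did not measure the pail's position separately.

**Disagreements:**
- **Dispenser position:** the first fit from the chute's rim pixels was about 20 mm off, so I used the depth measurements of the paddle instead.
- **Stop height:** the fingertip reading at the stop was about 0.100 m, roughly 20 mm lower than I expected for a fully pressed paddle. I relied on the force jump (to 30 N) and the lid picture (slope fit 1.3 rad, taken just before the stop).
- **Lid speed:** I did not measure how fast the lid closed. It follows from the slow rise of the hand.

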